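# Turn the spoon caddy's insert the right way round

### The arm

A 7-joint arm with a two-finger parallel gripper is mounted at the origin on a cart in front of the work surface, level with it; the furniture and walls round the work are solid. World frame = base frame: x ahead of the robot, y to its left, z up, the work surface at z = 0. Lengths are in m, angles in rad, forces in N, time in s.
With the tool pointing down it reaches from about 0.4 to 0.875 m from the base axis. Payload 4.4 kg.
Tool frame: the origin (TCP) lies at the very end of the fingers, on their centre line; the grasp point (between the pads) lies 19 mm behind it (manip.tcp_to_grasp is the distance from the TCP to the grasp point, in m); z points along the fingers, y is the direction in which the jaws open and shut (so a half turn about z gives the same grasp; the last joint's range is limited). The gripper opens to 85 mm and grips with 20 to 120 N. Pads are 22 mm wide; open, the fingers measure 114 mm over their backs; the gripper's body (76 mm by 85 mm) begins 54 mm behind the grasp point. The pads swing forward as they close: fully open they stand 13 mm farther back than shut.
Start: joints at [1.12, 0.628, 0.038, 1.517, -0.027, 0.996, -0.02], TCP at [0.244, -0.602, 0.231] pointing down, gripper open.
Joint ranges: [-3.06, 3.06], [-0.37, 2.12], [-1.25, 1.32], [0.18, 2.47], [-1.1, 4.24], [0.23, 1.98], [-2.94, 2.94]. Speed limits (rad/s): [2.57, 2.57, 3.14, 3.14, 3.14, 3.14, 3.14].

### API

Orientations are given as a unit quaternion [w, x, y, z].
In Python, from station import monitor, cams, job, manip gives the robot as it stands.
- The arm moves only by the tool carry_out, never from a script. Its argument "targets" is a list of rows, each a list of 3 entries, a list of its own where there are three numbers: the shift along the tool's x, y, z in mm, then the turn about the tool's z in degrees, then the finger opening in mm, from 0 to 85.4. A call has 1 to 12 rows; each row shifts and turns the pose as measured when the row begins, along the tool's axes as they then stand; what a row does not reach is not made up. A row lasts 1/12 s, in which the tool goes at most 41.7 mm and 7.16 degrees, less where a joint would pass 70% of its speed; a pose out of reach is approached as far as the arm can. A call is refused whole if a number of a shift passes 41.7 or a number of a turn 7.16, either way. A call with a gripper value outside its range is refused whole. The fingers move at their own pace and stop on an object; the grip force is fixed at half the most. Time passes only in rows, so rows that do not move let the fingers close. It gives the time, the measured TCP pose, the force and the opening at its end, in the units of the state.
- monitor.get_state(): the state, without advancing time (a new reading comes with each control period).
- cams.get_image(name): name is "side" or "top" or "wrist"; returns (picture, depth): 400x640x3 uint8, blue, green, red; 400x640 float32, m along the optical axis (not along the pixel's ray), 0 where there is no reading.
- cams.camera_model(name): a dict with "intrinsics" (3x3 intrinsics, pixels), "eye" and "rotation" of the camera in the world. Camera axes: x right, y up, looking along -z (the intrinsics and any distortion apply to the point x, -y, -z); pixel columns grow to the right and rows downward; lengths in m; the calibration is good to about 2 mm. A picture is of the moment at which its call begins: read the wrist's pose just before it. camera_model takes no time and is no camera call; for the wrist camera it gives the pose at the moment of the call.
- job.job_done(): hands the job in, once; it reports no verdict.
Trained networks look in the newest picture that a camera, given by its name, has taken for a name from the list of things; names that differ only in an ending like _2 or _b are one class to them, and where a whole thing is asked for, a point or a joint stands for the part that bears it (a point fixed in the world has none). Each returns a list of dicts, best first, with "conf" (0 to 1); they miss things now and then, are a little off and sometimes report something else, mostly with a low value. They report only what shows in the picture. A call takes as long as a camera call.
- cams.masks_of(thing, camera): "mask" (400x640 bool, what is visible of it) and "extent" ([left, top, right, bottom] in pixels, round what is visible of it).
The state is a dict: "t": time; "q": joint angles; "qd": joint speeds; "joint_torque": joint torques, N m; "tool_pos": TCP position; "tool_rot": TCP orientation; "force": force on the tool from outside, world axes, zero at the start; "moment": the same for the moment, N m; "grip_width": opening from 0.0 (shut) to 1.0 (fully open).
Only numpy, scipy, OpenCV 4.12 (cv2) and the standard library are available. Lean on these libraries where they do the work, as an engineer would, in place of code of your own. Each camera call takes 0.05 s, during which the arm holds its last target.

### The job

Two wooden spoon caddies stand on the table, each with a white lift-out insert; in one of them the insert was put back the wrong way round after washing, so its green open end is not at the caddy's green notched end and the spoon slot is blocked. Lift that insert clear of its caddy by the black knob, turn it half a turn and set it back down fully home in the same caddy, green end to green end, without dropping it, then let go. Leave the other caddy's insert and the black-lined bowl between the caddies where they are.

Things in the scene. Friction and masses are not known exactly. Their poses are not given: they have to be found in the camera images.
- knob_a (a point): Centre of the square black knob, 26x26x28 mm high, faces square to these axes, in the middle of the wrongly placed insert (white open tray 120 (x) x 80 (y) mm, 34 mm high, 0.22 kg, loose). z up; -x points to its green open end (two green posts, 40 mm gap, green floor in that half). 66 mm above the insert's underside; 74 mm above the table when fully home.
- notch_a (a point): Green notched end of the caddy holding that insert, 28 mm above the table. -x points out through the notch. Fixed. Inside 126 (x) x 86 (y) mm, 3 mm play a side, middle 63 mm from here along +x; floor 8 mm up, walls to 28 mm, flared lip (6 mm wider a side) to 40 mm above the table. knob_a's x axis starts opposite to this one; they agree when right.
- knob_b (a point): Centre of the same kind of knob on the other caddy's insert, which is already the right way round and must stay (same sizes and axes). Its caddy is the same as the first.
- bowl_center (a point): Centre of a loose porcelain cupping bowl, white outside, black inside, 92 mm across, 60 mm high, standing between the two caddies; this point is 30 mm above its underside. To be left alone.

How it is judged:
By the outcome, as a careful person would: the job done as asked, in the order asked, and still so for the second after the job is handed in, with the robot touching nothing.
It also fails if it takes over 38 s, if anything falls off the work surface, if the arm or the gripper's body presses on something with over 40 N, if the wrist force passes 120 N, or if a joint passes its speed limit or range.

## Working session

There is one attempt and no reset: what is moved stays moved. The work goes in short steps, Python scripts to look and compute and a tool call to move; the robot and the scene stay as the last step left them, time stands still between calls to the robot, and variables do not carry over. Pictures are saved under pics/ and viewed, and the job is handed in when it is done.

Besides the shell and the picture viewer there is one more tool, called after "Emit:" by a JSON object that holds its "fn" and its "kwargs". carry_out: Moves the arm, as the interface text tells. Its arguments: {"type":"object","properties":{"targets":{"type":"array","items":{"type":"array"}}},"required":["targets"]}

```bash
mkdir -p pics; cat > h.py <<'E'
import numpy as np,cv2
from station import monitor,cams,job,manip
def pts(name,depth,m=None):
    m=m or cams.camera_model(name)
    K=np.array(m['intrinsics']);R=np.array(m['rotation']);e=np.array(m['eye'])
    v,u=np.mgrid[0:400,0:640]
    d=depth
    x=(u-K[0,2])/K[0,0]*d;y=(v-K[1,2])/K[1,1]*d
    P=np.stack([x,-y,-d],-1)@R.T+e
    P[d==0]=np.nan
    return P
E
python3 - <<'E'
from h import *
s=monitor.get_state();print(s)
for n in ['top','side']:
    p,d=cams.get_image(n);cv2.imwrite(f'pics/{n}0.png',p);np.save(f'{n}0.npy',d)
    m=cams.camera_model(n);print(m)
    for t in ['knob_a','notch_a','bowl_center']:
        P=pts(n,d)
        for r in cams.masks_of(t,n):
            k=r['mask'];print(n,t,r['conf'],r['extent'],np.nanmedian(P[k],0).round(3))
E
```

```text
{'t': 0.0, 'q': array([ 1.12015242,  0.62935338,  0.03841813,  1.51836225, -0.02699208,
        0.99626325, -0.01995079]), 'qd': array([-8.75346159e-04, -9.33643433e-04,  2.21837063e-05, -2.07312756e-03,
        3.85416529e-04, -6.04107717e-05,  2.84460981e-04]), 'joint_torque': array([ 8.16593056e-04, -5.63396144e+01,  1.22643046e+00, -1.93442738e+01,
        1.09215238e-02,  1.04006269e-02, -6.60388693e-06]), 'tool_pos': array([ 0.24382797, -0.60187546,  0.23038577]), 'tool_rot': array([-9.15521903e-04,  9.81536546e-01,  1.91272412e-01, -1.87209784e-04]), 'force': array([ 1.28247424, -0.08103565, -0.06137644]), 'moment': array([-0.00569266, -0.05889421, -0.02189975]), 'grip_width': 1.0000519204599034}
{'intrinsics': array([[411.27799199,   0.        , 315.83467174],
       [  0.        , 411.27799199, 198.25886338],
       [  0.        ,   0.        ,   1.        ]]), 'eye': array([ 0.33682947, -0.0183015 ,  0.92409471]), 'rotation': array([-0.70119733, -0.06905335,  0.0719146 ,  0.70596192])}Traceback (most recent call last):
  File "<stdin>", line 7, in <module>
  File "h.py", line 9, in pts
    P=np.stack([x,-y,-d],-1)@R.T+e
      ~~~~~~~~~~~~~~~~~~~~~~^~~~
ValueError: matmul: Input operand 1 has a mismatch in its core dimension 0, with gufunc signature (n?,k),(k,m?)->(n?,m?) (size 4 is different from 3)
```

```bash
sed -i "s/R=np.array(m\['rotation'\])/R=Rot.from_quat(np.array(m['rotation'])[[1,2,3,0]]).as_matrix()/; 1a from scipy.spatial.transform import Rotation as Rot" h.py
python3 - <<'E'
from h import *
for n in ['top','side']:
    p,d=cams.get_image(n);cv2.imwrite(f'pics/{n}0.png',p);np.save(f'{n}0.npy',d)
    m=cams.camera_model(n);print(m['eye'])
    P=pts(n,d)
    for t in ['knob_a','notch_a','bowl_center']:
        for r in cams.masks_of(t,n):
            k=r['mask'];print(n,t,r['conf'],r['extent'],k.sum(),np.nanmedian(P[k],0).round(3))
E
```

```text
[ 0.33682947 -0.0183015   0.92409471]
top knob_a 0.76 [199.8, 184.6, 244.7, 248.4] 2021 [0.475 0.185 0.017]
top knob_a 0.63 [373.6, 140.5, 434.2, 204.3] 2023 [ 0.574 -0.218  0.018]
top notch_a 0.74 [363.4, 132.4, 440.1, 212.7] 1347 [ 0.578 -0.206  0.031]
top bowl_center 0.81 [280.3, 196.7, 322.9, 235.2] 1498 [0.476 0.006 0.047]
[ 0.50289511 -0.85055417  0.82304008]
side knob_a 0.96 [283.8, 136.2, 334.4, 167.5] 1040 [0.476 0.193 0.031]
side knob_a 0.63 [318.1, 251.9, 386.9, 306.4] 2287 [ 0.571 -0.224  0.027]
side notch_a 0.67 [311.5, 246.8, 398.3, 318.8] 1673 [ 0.586 -0.244  0.026]
side bowl_center 0.58 [287.4, 178.2, 326.0, 221.2] 1286 [ 0.476 -0.003  0.048]
```

View pics/top0.png

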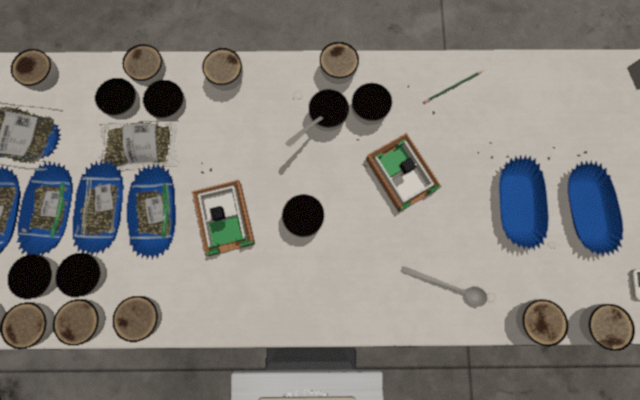

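View pics/side0.png

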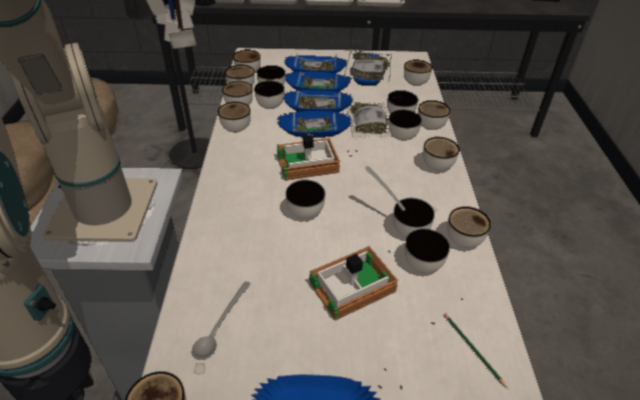

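```bash
python3 - <<'E'
from h import *
p=cv2.imread('pics/top0.png');q=cv2.imread('pics/side0.png')
a=cv2.resize(p[120:225,350:455],(400,400));b=cv2.resize(p[170:265,180:275],(400,400));
c=cv2.resize(q[235:330,300:410],(400,345));e=cv2.resize(q[125:190,265:350],(400,306))
o=np.zeros((600,800,3),np.uint8)
o[:300,:400]=cv2.resize(a,(400,300)) if 0 else cv2.resize(p[120:225,345:485],(400,300))
o[:300,400:]=cv2.resize(p[170:275,150:290],(400,300))
o[300:,:400]=cv2.resize(q[230:335,290:430],(400,300))
o[300:,400:]=cv2.resize(q[110:215,240:380],(400,300))
cv2.imwrite('pics/zoom0.png',o)
d=np.load('top0.npy');P=pts('top',d)
hsv=cv2.cvtColor(p,cv2.COLOR_BGR2HSV)
# knob a: black high points near
reg=(np.abs(P[...,0]-.574)<.09)&(np.abs(P[...,1]+.218)<.09)
k=reg&(P[...,2]>.066);print(k.sum(),P[k].mean(0),P[k][:,2].mean())
reg2=(np.abs(P[...,0]-.475)<.09)&(np.abs(P[...,1]-.185)<.09)
k2=reg2&(P[...,2]>.066);print(k2.sum(),P[k2].mean(0))
for r in(reg,reg2):
    k=r&(P[...,2]>.03);u=np.argwhere(k)[:,::-1]
    xy=P[k][:,:2].astype(np.float32)*1000
    print(cv2.minAreaRect(xy))
    k=r&(P[...,2]>.033)&(P[...,2]<.046)
    print(cv2.minAreaRect(P[k][:,:2].astype(np.float32)*1000),np.nanmedian(P[k][:,2]))
    g=r&(hsv[...,0]>45)&(hsv[...,0]<80)&(hsv[...,1]>120)
    for lo,hi in((0,.025),(.025,.1)):
        gg=g&(P[...,2]>lo)&(P[...,2]<hi);print('green',lo,gg.sum(),P[gg].mean(0).round(4))
E
```

```text
182 [ 0.57588026 -0.21566754  0.08461456] 0.08461456320023807
192 [0.47643085 0.18281215 0.08475137]
((579.0066528320312, -218.38902282714844), (146.15089416503906, 106.90190124511719), 29.672100067138672)
((579.0066528320312, -218.38902282714844), (146.15089416503906, 106.90190124511719), 29.672100067138672) 0.038411961611389045
green 0 94 [ 0.6152 -0.2095  0.0168]
green 0.025 73 [ 0.5567 -0.2324  0.0408]
((477.3213195800781, 183.83641052246094), (146.00546264648438, 105.78392028808594), 14.445457458496094)
((477.3213195800781, 183.83641052246094), (146.00546264648438, 105.78392028808594), 14.445457458496094) 0.03852931885374311
green 0 594 [0.4484 0.1788 0.0163]
green 0.025 89 [0.4162 0.1687 0.0394]
```

View pics/zoom0.png

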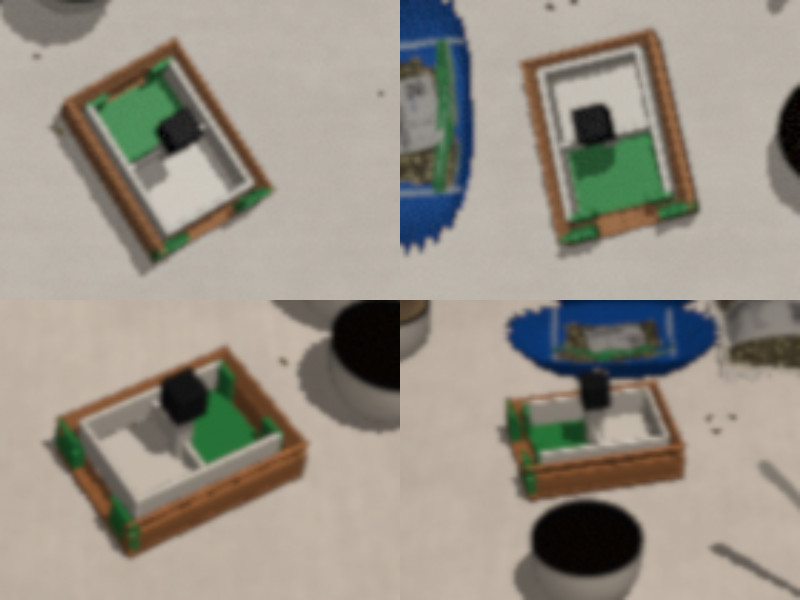

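Emit:
{"fn": "carry_out", "kwargs": {"targets": [[[34,-17,0],0,85],[[34,-17,0],0,85],[[34,-17,0],0,85],[[34,-17,0],0,85],[[34,-17,0],0,85],[[34,-17,0],0,85],[[34,-17,0],0,85],[[34,-17,0],0,85],[[34,-17,0],0,85],[[34,-17,0],0,85],[[34,-17,0],0,85],[[0,0,0],0,85]]}}

```text
t: 1.45
tool_pos: [0.5312, -0.2803, 0.2289]
tool_rot: [0.002, 0.983, 0.186, 0.0]
force: [0.9, 0.8, -0.2]
grip_width: 0.995
```

Emit:
{"fn": "carry_out", "kwargs": {"targets": [[[0,0,0],6.9,85],[[0,0,0],6.9,85],[[0,0,0],6.9,85],[[0,0,0],6.9,85],[[0,0,0],6.9,85],[[0,0,0],6.9,85],[[0,0,0],6.9,85],[[0,0,0],6.9,85],[[0,0,0],6.9,85],[[0,0,0],6.9,85],[[0,0,0],6.9,85],[[0,0,0],6.5,85]]}}

```text
t: 2.45
tool_pos: [0.5346, -0.2754, 0.2297]
tool_rot: [-0.001, 0.85, -0.528, 0.003]
force: [-0.3, 0.5, -0.1]
grip_width: 0.997
```

```bash
cat >> h.py <<'E'
def yaw(s):
    q=s['tool_rot'];return np.degrees(Rot.from_quat(np.array(q)[[1,2,3,0]]).as_matrix())[:,0], np.degrees(np.arctan2(*Rot.from_quat(np.array(q)[[1,2,3,0]]).as_matrix()[[1,0],0]))
def totool(s,d):
    return Rot.from_quat(np.array(s['tool_rot'])[[1,2,3,0]]).as_matrix().T@np.array(d)*1000
E
python3 - <<'E'
from h import *
s=monitor.get_state();print(s['q'].round(2),s['tool_pos'],yaw(s)[1])
m=cams.camera_model('wrist')
p,d=cams.get_image('wrist');cv2.imwrite('pics/w0.png',p);P=pts('wrist',d,m)
np.save('w0.npy',P)
reg=(np.abs(P[...,0]-.574)<.1)&(np.abs(P[...,1]+.218)<.1)
for lo,hi in((.082,.1),(.034,.048),(.03,.12)):
    k=reg&(P[...,2]>lo)&(P[...,2]<hi)
    print(k.sum(),np.median(P[k],0),cv2.minAreaRect(P[k][:,:2].astype(np.float32)*1000))
E
```

```text
[ 0.15  0.59  0.45  1.68 -0.31  0.94 -1.97] [ 0.53456028 -0.27541217  0.22965808] -63.67900119585337
729 [ 0.57813153 -0.21880892  0.08805279] ((578.0173950195312, -217.1634979248047), (25.937042236328125, 26.7528018951416), 29.815568923950195)
4040 [ 0.58418704 -0.21170285  0.03940675] ((578.883056640625, -217.62713623046875), (145.74232482910156, 105.83766174316406), 29.53238296508789)
6017 [ 0.58186991 -0.21593858  0.03933577] ((578.7723999023438, -217.72268676757812), (145.93511962890625, 105.9118881225586), 29.478694915771484)
```

View pics/w0.png

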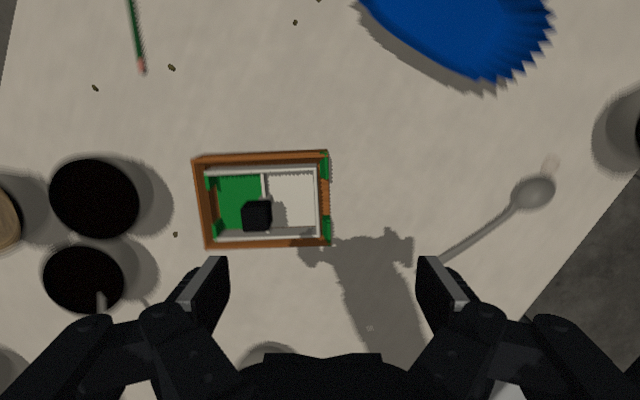

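```bash
python3 - <<'E'
from h import *
s=monitor.get_state();print(totool(s,np.array([.578,-.2172,.11])-s['tool_pos']))
E
```

```text
[-33.67056796 -64.06532915 119.66693004]
```

Emit:
{"fn": "carry_out", "kwargs": {"targets": [[[-8.5,-16,0],-3.3,85],[[-8.5,-16,10],0,85],[[-8.5,-16,20],0,85],[[-8.5,-16,30],0,85],[[0,0,30],0,85],[[0,0,15],0,85],[[0,0,5],0,85],[[0,0,0],0,85],[[0,0,0],0,85]]}}

```text
t: 3.25
tool_pos: [0.5837, -0.2004, 0.1125]
tool_rot: [-0.005, 0.872, -0.49, 0.004]
force: [-0.2, 0.5, 0.4]
grip_width: 0.996
```

```bash
python3 - <<'E'
from h import *
s=monitor.get_state();print(yaw(s)[1],s['tool_pos'],s['tool_rot'],totool(s,np.array([.578,-.2172,.055])-s['tool_pos']))
E
```

```text
-58.715114140215775 [ 0.58374843 -0.20039303  0.11250492] [-0.00466564  0.87156451 -0.49024535  0.00361055] [11.27916777 14.31089008 57.36125098]
```

Emit:
{"fn": "carry_out", "kwargs": {"targets": [[[9,12,0],1.5,85],[[0,0,0],0,85],[[0,0,0],0,85]]}}

```text
t: 3.5
tool_pos: [0.5793, -0.2161, 0.1149]
tool_rot: [-0.005, 0.865, -0.502, 0.006]
force: [0.6, 0.5, -0.0]
grip_width: 0.994
```

```bash
python3 - <<'E'
from h import *
s=monitor.get_state();print(yaw(s)[1],s['tool_pos'],s['tool_rot'],totool(s,np.array([.578,-.2172,.055])-s['tool_pos']))
E
```

```text
-60.277237532259214 [ 0.57931064 -0.2161302   0.11489179] [-0.00513566  0.86479639 -0.50206438  0.00567348] [3.73810439e-04 2.54164824e+00 5.98617447e+01]
```

Emit:
{"fn": "carry_out", "kwargs": {"targets": [[[0,1.5,10],0,85],[[0,0,15],0,85],[[0,0,15],0,85],[[0,0,10],0,85],[[0,0,0],0,85],[[0,0,0],0,85]]}}

```text
t: 4.0
tool_pos: [0.5802, -0.2215, 0.0658]
tool_rot: [-0.005, 0.864, -0.504, 0.01]
force: [0.7, 0.1, -0.7]
grip_width: 0.997
```

```bash
python3 - <<'E'
from h import *
s=monitor.get_state();print(yaw(s)[1],s['tool_pos'],s['tool_rot'],totool(s,np.array([.578,-.2172,.055])-s['tool_pos']))
E
```

```text
-60.55135833643289 [ 0.58023725 -0.22152006  0.06579012] [-0.00538331  0.86358227 -0.50407594  0.01020442] [-4.99307612  0.03446756 10.73139763]
```

Emit:
{"fn": "carry_out", "kwargs": {"targets": [[[-4.5,0,5],0,85],[[0,0,5],0,85],[[0,0,0],0,85]]}}

```text
t: 4.25
tool_pos: [0.5787, -0.2177, 0.0561]
tool_rot: [-0.006, 0.864, -0.504, 0.011]
force: [-0.7, -0.6, -0.4]
grip_width: 0.994
```

```bash
python3 - <<'E'
from h import *
s=monitor.get_state();print(yaw(s)[1],s['tool_pos'],s['tool_rot'],totool(s,np.array([.578,-.2172,.055])-s['tool_pos']),s['q'])
E
```

```text
-60.55961447995669 [ 0.57869911 -0.21769261  0.05610828] [-0.00553339  0.86354221 -0.50412251  0.01116831] [-0.78774756  0.38947461  1.08971045] [ 0.13018006  0.82452513  0.30942291  1.77097085 -0.42747803  0.58844241
 -1.92707766]
```

Emit:
{"fn": "carry_out", "kwargs": {"targets": [[[0,0,0],0,50],[[0,0,0],0,20],[[0,0,0],0,0],[[0,0,0],0,0],[[0,0,0],0,0],[[0,0,0],0,0],[[0,0,0],0,0],[[0,0,0],0,0],[[0,0,0],0,0],[[0,0,0],0,0]]}}

```text
t: 5.08
tool_pos: [0.5795, -0.2178, 0.0578]
tool_rot: [-0.006, 0.864, -0.504, 0.012]
force: [-0.9, -0.6, 1.1]
grip_width: 0.292
```

Emit:
{"fn": "carry_out", "kwargs": {"targets": [[[0,0,-5],0,0],[[0,0,-8],0,0],[[0,0,-10],0,0],[[0,0,-10],0,0],[[0,0,-10],0,0],[[0,0,-10],0,0],[[0,0,-10],0,0],[[0,0,-10],0,0],[[0,0,-5],0,0],[[0,0,0],0,0]]}}

```text
t: 5.92
tool_pos: [0.5773, -0.2175, 0.1452]
tool_rot: [-0.006, 0.864, -0.504, 0.013]
force: [0.3, 0.8, -1.7]
grip_width: 0.294
```

```bash
python3 - <<'E'
from h import *
s=monitor.get_state();print(yaw(s)[1],s['tool_pos'],s['tool_rot'],totool(s,np.array([.578,-.2172,.055])-s['tool_pos']),s['q'])
p,d=cams.get_image('side');cv2.imwrite('pics/s1.png',cv2.resize(p[150:350,230:470],(720,600)))
E
```

```text
-60.53608528985731 [ 0.57733987 -0.2174705   0.14521051] [-0.00607052  0.86363722 -0.50391434  0.01281565] [-1.35582863  1.40347716 90.19222677] [ 0.08659182  0.70052763  0.37992265  1.73137914 -0.3697147   0.75269458
 -1.9754344 ]
```

View pics/s1.png

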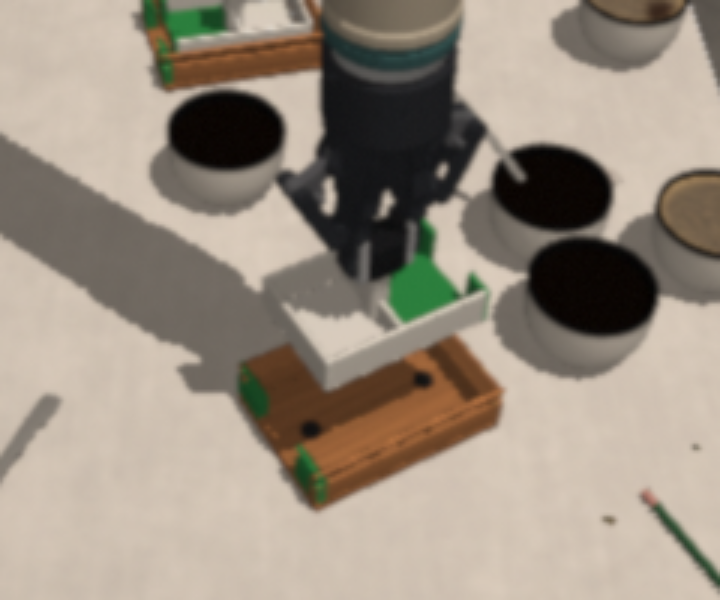

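Lifted: the insert hangs level above the empty caddy, its green end to the right and the caddy's green notch at the left (about 255,390 to 310,475). Now I turn it.

Emit:
{"fn": "carry_out", "kwargs": {"targets": [[[0,0,0],-3,0],[[0,0,0],-6,0],[[0,0,0],-7,0],[[0,0,0],-7,0],[[0,0,0],-7,0],[[0,0,0],-7,0],[[0,0,0],-7,0],[[0,0,0],-7,0],[[0,0,0],-7,0],[[0,0,0],-7,0],[[0,0,0],-4,0],[[0,0,0],0,0]]}}

```text
t: 6.97
tool_pos: [0.5721, -0.2155, 0.1374]
tool_rot: [-0.0, 0.996, 0.092, 0.007]
force: [-0.5, -0.2, -1.8]
grip_width: 0.294
```

```bash
python3 - <<'E'
from h import *
s=monitor.get_state();print(yaw(s)[1],s['tool_pos'],s['tool_rot'],totool(s,np.array([.578,-.2172,.145])-s['tool_pos']),s['q'])
E
```

```text
10.559438625609955 [ 0.5720698  -0.21546417  0.13740555] [-1.97563732e-04  9.95731113e-01  9.20122333e-02  7.29801496e-03] [ 5.62174485  2.80031043 -7.51067855] [ 0.30121855  0.67858311  0.02672863  1.7321149  -0.03497364  0.71816584
 -1.03840094]
```

Emit:
{"fn": "carry_out", "kwargs": {"targets": [[[2,2,-5],-3,0],[[0,0,-4],-6,0],[[0,0,0],-7,0],[[0,0,0],-7,0],[[0,0,0],-7,0],[[0,0,0],-7,0],[[0,0,0],-7,0],[[0,0,0],-7,0],[[0,0,0],-7,0],[[0,0,0],-7,0],[[0,0,0],-4,0],[[0,0,0],0,0]]}}

```text
t: 7.97
tool_pos: [0.5687, -0.2175, 0.1396]
tool_rot: [-0.002, 0.761, 0.649, 0.002]
force: [-0.4, 0.4, -2.5]
grip_width: 0.297
```

```bash
python3 - <<'E'
from h import *
s=monitor.get_state();print(yaw(s)[1],s['tool_pos'],s['tool_rot'],totool(s,np.array([.578,-.2172,.145])-s['tool_pos']),s['q'])
E
```

```text
80.93688595901948 [ 0.56870103 -0.21753109  0.13956452] [-0.00184157  0.76076074  0.64902798  0.00154478] [ 1.81750254  9.12639532 -5.43420065] [ 0.51824405  0.69586486 -0.31872444  1.7159171   0.28387332  0.77686319
 -0.09337015]
```

38.6° more.

Emit:
{"fn": "carry_out", "kwargs": {"targets": [[[0,4,-4],-4,0],[[0,2,-4],-7,0],[[0,0,0],-7,0],[[0,0,0],-7,0],[[0,0,0],-7,0],[[0,0,0],-4,0],[[0,0,0],-2,0],[[0,0,0],0,0],[[0,0,0],0,0]]}}

```text
t: 8.72
tool_pos: [0.5711, -0.2194, 0.1433]
tool_rot: [-0.006, 0.51, 0.86, 0.0]
force: [-0.0, 0.1, -2.0]
grip_width: 0.29
```

```bash
cat > look.py <<'E'
from h import *
import sys
s=monitor.get_state();print(yaw(s)[1],s['tool_pos'],s['tool_rot'],'tilt',np.degrees(Rot.from_quat(np.array(s['tool_rot'])[[1,2,3,0]]).as_matrix()[:,2]),totool(s,np.array([.5788,-.2177,s['tool_pos'][2]])-s['tool_pos']),s['q'].round(3),s['force'])
m=cams.camera_model('wrist')
p,d=cams.get_image('wrist');cv2.imwrite(f'pics/w{sys.argv[1]}.png',p);P=pts('wrist',d,m);np.save('wl.npy',P)
E
python3 look.py 1
```

```text
118.61737074392836 [ 0.5711236  -0.21943831  0.14328471] [-5.94960911e-03  5.10390196e-01  8.59922351e-01  9.16060513e-06] tilt [ -0.58573778   0.34887395 -57.29172321] [-2.15060116  7.57093875 -0.06789162] [ 0.625  0.727 -0.502  1.691  0.436  0.848  0.433] [-0.01547734  0.12261034 -2.01909444]
```

View pics/w1.png

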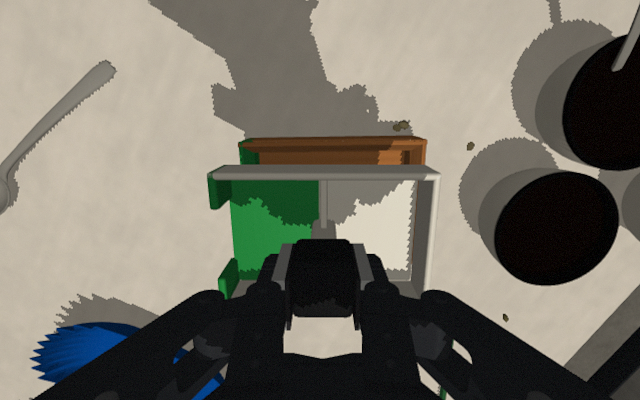

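```bash
cat > meas.py <<'E'
from h import *
P=np.load('wl.npy')
reg=(np.abs(P[...,0]-.574)<.1)&(np.abs(P[...,1]+.218)<.1)
z=P[...,2];print(np.histogram(z[reg],bins=np.arange(0,.21,.01)))
k=reg&(z>.10)&(z<.14)
v=np.zeros((400,640),np.uint8);v[k]=255;cv2.imwrite('pics/mk.png',v)
r=cv2.minAreaRect(P[k][:,:2].astype(np.float32)*1000);print(r,cv2.boxPoints(r))
for row,col in((172,225),(172,300),(172,430),(200,436),(280,431),(150,260),(150,420),(142,260),(142,420)):print(row,col,P[row,col].round(4))
E
python3 meas.py
```

```text
(array([11777,   249,   642,  2121,   225,     0,     0,     0,     0,
           6, 14289,  2338,  4530,    69,   107,  1000,  1233,  4412,
        1819,  5829]), array([0.  , 0.01, 0.02, 0.03, 0.04, 0.05, 0.06, 0.07, 0.08, 0.09, 0.1 ,
       0.11, 0.12, 0.13, 0.14, 0.15, 0.16, 0.17, 0.18, 0.19, 0.2 ]))
((570.099609375, -215.7263946533203), (119.66877746582031, 77.34677124023438), 28.834030151367188) [[ 499.0323  -210.70428]
 [ 536.33466 -278.46164]
 [ 641.16693 -220.7485 ]
 [ 603.86456 -152.99115]]
172 225 [ 0.5072 -0.2065  0.125 ]
172 300 [ 0.5412 -0.1882  0.1236]
172 430 [ 0.5994 -0.1559  0.1257]
200 436 [ 0.6091 -0.1666  0.1289]
280 431 [ 7.102e-01 -2.477e-01  7.000e-04]
150 260 [ 0.5075 -0.2063  0.0334]
150 420 [ 0.6169 -0.1458  0.038 ]
142 260 [ 0.5054 -0.1997  0.0383]
142 420 [ 0.6131 -0.1408  0.0394]
```

View pics/mk.png

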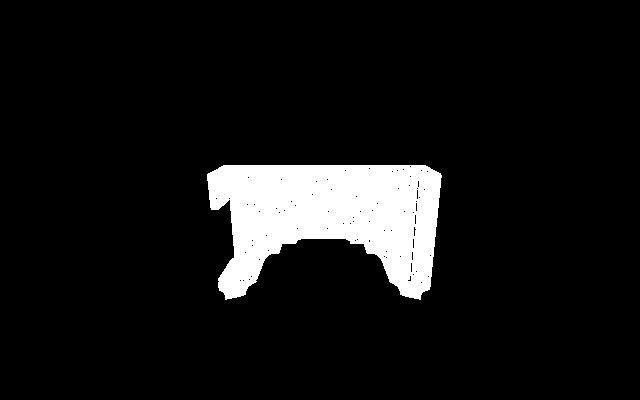

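Emit:
{"fn": "carry_out", "kwargs": {"targets": [[[-2,3,0],-0.5,0],[[-2,3,6],0,0],[[0,0,10],0,0],[[0,0,10],0,0],[[0,0,8],0,0],[[0,0,3],0,0],[[0,0,0],0,0],[[0,0,0],0,0]]}}

```text
t: 9.43
tool_pos: [0.5777, -0.2193, 0.1002]
tool_rot: [-0.007, 0.508, 0.861, -0.001]
force: [0.3, 0.5, -2.1]
grip_width: 0.294
```

```bash
python3 look.py 2; sed -i 's/k=reg.*/zz=np.load("wz.npy");k=reg\&(z>zz-.045)\&(z<zz-.008)/' meas.py; python3 - <<'E'
from h import *
z=monitor.get_state()['tool_pos'][2];np.save('wz.npy',z)
E
python3 meas.py
```

```text
118.87502007077445 [ 0.57770848 -0.21926696  0.10024394] [-7.46270665e-03  5.08440408e-01  8.61064520e-01 -7.42721268e-04] tilt [ -0.77962384   0.36151467 -57.28933447] [ 0.84499323  1.71252695 -0.00496536] [ 0.6    0.791 -0.472  1.698  0.472  0.784  0.408] [ 0.31810764  0.45723578 -2.10056746]
(array([17273,   328,  1015,  2882,   330, 10462,  4367,  2427,  3945,
          17,   358,  1087,  1751,  4237,  1977,  7706,  5545, 10334,
       11782,  1937]), array([0.  , 0.01, 0.02, 0.03, 0.04, 0.05, 0.06, 0.07, 0.08, 0.09, 0.1 ,
       0.11, 0.12, 0.13, 0.14, 0.15, 0.16, 0.17, 0.18, 0.19, 0.2 ]))
((576.6249389648438, -215.66683959960938), (119.90872192382812, 77.65485382080078), 29.189544677734375) [[ 505.34796 -211.00983]
 [ 543.2203  -278.80338]
 [ 647.9019  -220.32385]
 [ 610.0296  -152.5303 ]]
172 225 [ 0.5136 -0.2068  0.0819]
172 300 [ 0.5475 -0.1879  0.0823]
172 430 [ 0.6056 -0.1557  0.0828]
200 436 [ 0.6158 -0.1663  0.0849]
280 431 [ 0.6903 -0.233   0.0007]
150 260 [ 0.5193 -0.1968  0.038 ]
150 420 [ 0.6102 -0.147   0.0346]
142 260 [ 0.5156 -0.1942  0.0269]
142 420 [ 0.6062 -0.1429  0.0382]
```

View pics/w2.png

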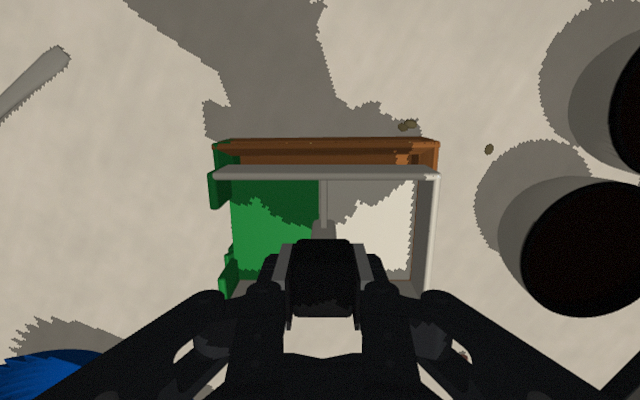

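```bash
python3 - <<'E'
import numpy as np
P=np.load('wl.npy')
reg=(np.abs(P[...,0]-.574)<.1)&(np.abs(P[...,1]+.218)<.1)
a=np.radians(29.5);l=np.array([np.cos(a),np.sin(a)]);n=np.array([-l[1],l[0]])
for lo,hi in((.034,.045),(.07,.0885)):
    k=reg&(P[...,2]>lo)&(P[...,2]<hi);q=P[k][:,:2]*1000
    A=q@l;B=q@n;print(k.sum(),np.percentile(A,[0,.5,99.5,100]),np.percentile(B,[0,.5,99.5,100]))
print(np.array([578.8,-217.7])@l,np.array([578.8,-217.7])@n)
E
```

```text
2605 [324.30228543 324.85512609 469.05518553 469.73759449] [-522.90766468 -505.64113739 -422.37082558 -422.0905088 ]
6347 [335.75814435 336.47183568 455.1733119  455.78899726] [-510.75342237 -509.93972855 -432.75324933 -432.55693681]
396.5612677754891 -474.49119159400294
```

Emit:
{"fn": "carry_out", "kwargs": {"targets": [[[-2,1,3],-0.5,0],[[0,0,6],0,0],[[0,0,6],0,0],[[0,0,4],0,0],[[0,0,0],0,0],[[0,0,0],0,0]]}}

```text
t: 9.98
tool_pos: [0.5802, -0.2211, 0.0804]
tool_rot: [-0.006, 0.505, 0.863, -0.001]
force: [0.1, 0.0, -1.1]
grip_width: 0.298
```

```bash
python3 look.py 3; cat > m2.py <<'E'
import numpy as np,sys
P=np.load('wl.npy')
zt=float(sys.argv[1])
reg=(np.abs(P[...,0]-.574)<.1)&(np.abs(P[...,1]+.218)<.1)
a=np.radians(29.5);l=np.array([np.cos(a),np.sin(a)]);n=np.array([-l[1],l[0]])
for lo,hi in((.034,.043),(zt-.024,zt-.009)):
    k=reg&(P[...,2]>lo)&(P[...,2]<hi);q=P[k][:,:2]*1000
    A=q@l;B=q@n;print(k.sum(),np.percentile(A,[0,.5,99.5,100]),np.percentile(B,[0,.5,99.5,100]),np.median(P[k][:,2]))
E
python3 m2.py 0.08
```

```text
119.39550125633492 [ 0.58023931 -0.22108566  0.08038771] [-6.30001043e-03  5.04535247e-01  8.63367959e-01 -5.10487690e-04] tilt [ -0.65280361   0.31373319 -57.2912015 ] [3.65603633 0.40806453 0.0349377 ] [ 0.593  0.82  -0.459  1.702  0.492  0.75   0.403] [ 0.06080857  0.04462225 -1.14725899]
17655 [324.41696885 325.47118929 468.91700421 470.03657282] [-519.45497942 -512.76464823 -422.62313296 -422.00498718] 0.03949688488204087
5055 [337.21111537 337.70931672 456.50913942 456.9103558 ] [-512.80598062 -512.07348746 -435.95025071 -435.78181424] 0.06425335614138386
```

View pics/w3.png

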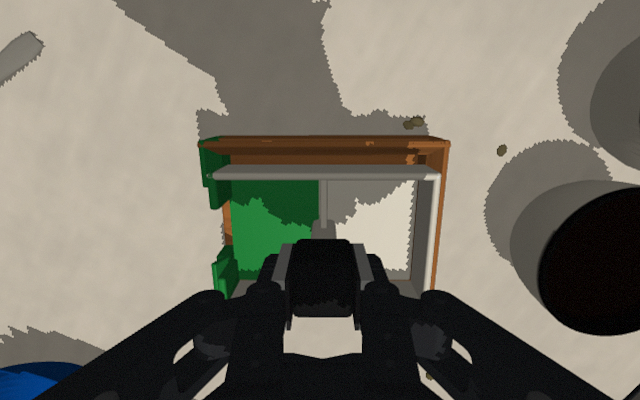

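Emit:
{"fn": "carry_out", "kwargs": {"targets": [[[1,0,3],0,0],[[0,0,4],0,0],[[0,0,3],0,0],[[0,0,0],0,0],[[0,0,0],0,0]]}}

```text
t: 10.45
tool_pos: [0.5798, -0.22, 0.0699]
tool_rot: [-0.006, 0.505, 0.863, -0.0]
force: [-1.1, -0.1, -3.2]
grip_width: 0.291
```

```bash
python3 look.py 4;python3 m2.py 0.070
```

```text
119.39655332494293 [ 0.57982014 -0.2200213   0.06985032] [-5.94363786e-03  5.04530396e-01  8.63373378e-01 -4.04000865e-04] tilt [ -0.61139288   0.30366103 -57.29171265] [2.52303054 0.25078286 0.02318835] [ 0.587  0.833 -0.451  1.709  0.501  0.729  0.394] [-1.09074849 -0.10783969 -3.19472273]
6881 [323.90105306 325.00837908 469.3032444  469.90400729] [-513.92735063 -511.56563833 -422.57221228 -421.94099648] 0.03880143453139889
4795 [337.36147669 337.85399644 456.76847705 457.50693405] [-511.95247831 -510.74827928 -434.8067799  -434.65498039] 0.05376205184621255
```

Emit:
{"fn": "carry_out", "kwargs": {"targets": [[[0,0,3],0,0],[[0,0,3],0,0],[[0,0,3],0,0],[[0,0,2],0,0],[[0,0,0],0,0],[[0,0,0],0,0]]}}

```text
t: 11.0
tool_pos: [0.5799, -0.2201, 0.0578]
tool_rot: [-0.006, 0.505, 0.863, -0.0]
force: [0.5, 0.2, -0.1]
grip_width: 0.297
```

```bash
python3 look.py 5;python3 m2.py 0.060
```

```text
119.39152641919704 [ 0.57991084 -0.22011901  0.05782856] [-5.69278400e-03  5.04570213e-01  8.63351812e-01 -3.75343359e-04] tilt [ -0.58490539   0.29202007 -57.29204971] [2.65270086 0.21948804 0.02366898] [ 0.581  0.849 -0.441  1.714  0.512  0.707  0.385] [ 0.54537197  0.22305178 -0.12067202]
10554 [324.0551298  325.24512559 469.12907054 469.90908454] [-527.30651135 -525.87377284 -422.53846905 -421.97110129] 0.03921086382738692
9686 [324.0551298  325.13557535 469.14660066 469.90908454] [-527.30651135 -525.90864231 -422.55848765 -421.97344458] 0.03966194938034874
```

View pics/w5.png

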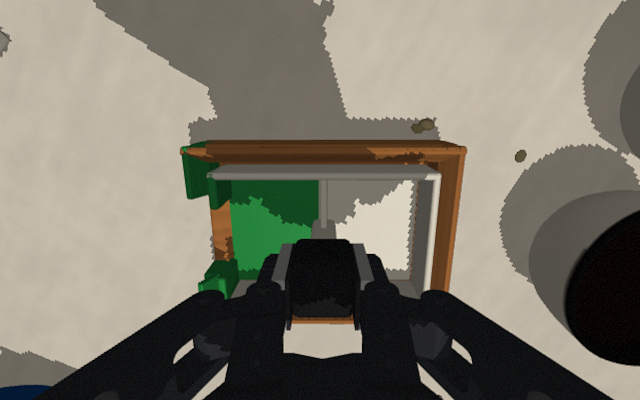

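Emit:
{"fn": "carry_out", "kwargs": {"targets": [[[0,0,1.5],0,0],[[0,0,1],0,0],[[0,0,0],0,0]]}}

```text
t: 11.3
tool_pos: [0.5805, -0.2202, 0.0577]
tool_rot: [-0.005, 0.505, 0.863, -0.001]
force: [-0.0, -0.9, -3.2]
grip_width: 0.297
```

Emit:
{"fn": "carry_out", "kwargs": {"targets": [[[0,0,2],0,0],[[0,0,2],0,0],[[0,0,2],0,0]]}}

```text
t: 11.55
tool_pos: [0.5812, -0.2206, 0.0573]
tool_rot: [-0.004, 0.505, 0.863, -0.002]
force: [-4.1, 0.4, 15.4]
grip_width: 0.298
```

```bash
python3 look.py 6;python3 - <<'E'
import numpy as np
P=np.load('wl.npy');z=P[...,2]
for r,c in((172,240),(172,300),(172,400),(175,430),(220,437),(145,300),(145,440),(195,280),(215,380)):print(r,c,P[r,c].round(4))
E
```

```text
119.33890639211691 [ 0.58123381 -0.22060943  0.0572656 ] [-0.00365496  0.50497717  0.86312324 -0.00172584] tilt [-4.61367806e-01  4.08010051e-02 -5.72939074e+01] [ 3.72871768 -0.69596365  0.02166978] [ 0.577  0.849 -0.437  1.714  0.515  0.704  0.38 ] [-4.10664473  0.37709042 15.43494806]
172 240 [ 0.5243 -0.2042  0.0408]
172 300 [ 0.5509 -0.1892  0.0406]
172 400 [ 0.5951 -0.1643  0.0407]
175 430 [ 0.6087 -0.1581  0.0418]
220 437 [ 0.6309 -0.1775  0.0316]
145 300 [ 0.5444 -0.1777  0.0373]
145 440 [ 0.6059 -0.143   0.0379]
195 280 [ 0.5477 -0.2123  0.0172]
215 380 [ 0.6066 -0.1939  0.0162]
```

Emit:
{"fn": "carry_out", "kwargs": {"targets": [[[0,0,-0.5],0,0],[[0,0,0],0,40],[[0,0,0],0,60],[[0,0,0],0,60],[[0,0,0],0,60],[[0,0,0],0,60],[[0,0,0],0,60]]}}

```text
t: 12.18
tool_pos: [0.5828, -0.2209, 0.0585]
tool_rot: [-0.002, 0.505, 0.863, -0.001]
force: [0.0, -0.5, -0.4]
grip_width: 0.703
```

Emit:
{"fn": "carry_out", "kwargs": {"targets": [[[0,0,-5],0,60],[[0,0,-10],0,60],[[0,0,-15],0,60],[[0,0,-20],0,60],[[0,0,-20],0,60],[[0,0,-20],0,60],[[0,0,-20],0,60],[[0,0,-20],0,60],[[0,0,-10],0,60],[[0,0,0],0,60]]}}

```text
t: 13.02
tool_pos: [0.5833, -0.22, 0.2099]
tool_rot: [-0.002, 0.504, 0.864, -0.001]
force: [0.4, -0.1, 0.3]
grip_width: 0.701
```

```bash
python3 look.py 7; python3 - <<'E'
from h import *
P=np.load('wl.npy')
reg=(np.abs(P[...,0]-.574)<.1)&(np.abs(P[...,1]+.218)<.1)
k=reg&(P[...,2]>.082)&(P[...,2]<.1);print(k.sum(),np.median(P[k],0),cv2.minAreaRect(P[k][:,:2].astype(np.float32)*1000))
k=reg&(P[...,2]>.034)&(P[...,2]<.048);print(cv2.minAreaRect(P[k][:,:2].astype(np.float32)*1000))
p,d=cams.get_image('side');cv2.imwrite('pics/s2.png',cv2.resize(p[110:350,230:470],(600,600)))
p,d=cams.get_image('top');cv2.imwrite('pics/t2.png',p)
P=pts('top',d);g=P[...,2]
for c in((.475,.185),(.476,.006)):
    k=(np.hypot(P[...,0]-c[0],P[...,1]-c[1])<.09)&(g>.03);print(cv2.minAreaRect(P[k][:,:2].astype(np.float32)*1000))
E
```

```text
119.42435183666372 [ 0.58325264 -0.22001539  0.20987581] [-1.97964093e-03  5.04341133e-01  8.63501934e-01 -7.15729991e-04] tilt [-2.37249888e-01  4.35883509e-02 -5.72952717e+01] [ 4.20417181 -2.74073007  0.02019892] [ 0.638  0.663 -0.541  1.605  0.39   0.987  0.485] [ 0.43218036 -0.05630551  0.28140822]
874 [ 0.5805345  -0.21770124  0.08791103] ((580.65283203125, -218.62911987304688), (25.333450317382812, 25.874881744384766), 29.748258590698242)
((579.90380859375, -217.81907653808594), (145.47731018066406, 105.46426391601562), 29.42808723449707)
((477.55072021484375, 183.84490966796875), (146.87261962890625, 105.97640228271484), 14.343839645385742)
((475.6304626464844, 6.5877532958984375), (91.07516479492188, 90.6300277709961), 43.359153747558594)
```

View pics/w7.png

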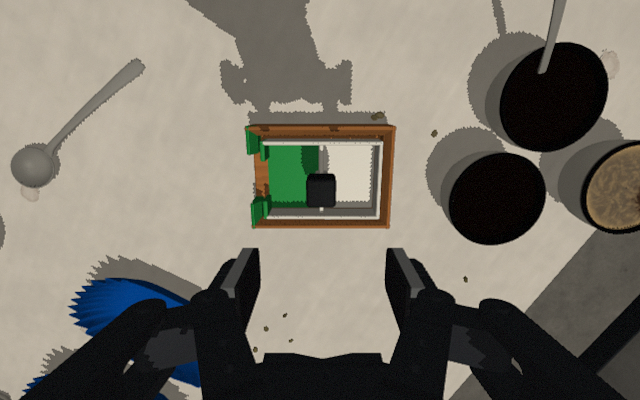

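View pics/s2.png

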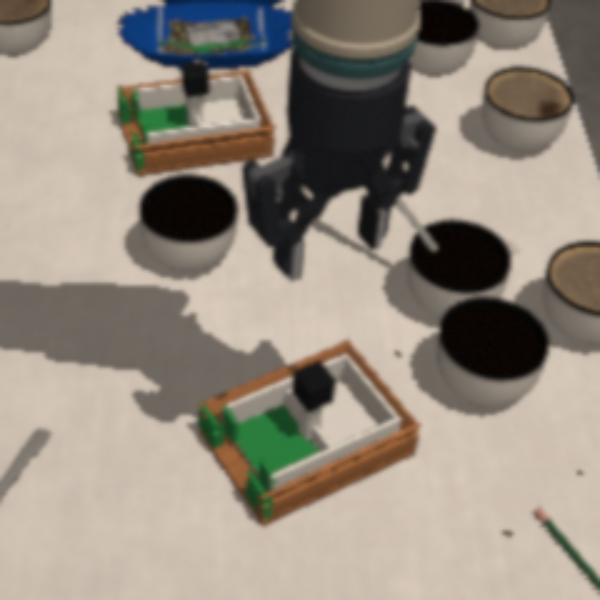

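The wrist view shows the insert's green end at the caddy's green notch, at left near (255,140)–(265,215). The knob top is at 88 mm, so the insert is fully home. The other insert and the bowl have not moved.

```bash
python3 -c "
from station import job
print(job.job_done())"
```

```text
the job is handed in; nothing more can be done
None
```

I turned the wrongly placed insert half a turn and set it back down home in its own caddy, the one near (0.58, -0.22). I lifted it by the knob with its underside more than 80 mm above its seat. I lowered it with position checks against the caddy walls until the wrist force read 15 N, then let go and backed away. I handed the job in at about 13 s of the 38 s allowed.

**Turned insert:** its green end is now at the caddy's green notch. The knob top is 87.9 mm above the table, against 88 mm expected when fully home. The insert's axis lies within 0.4° of the caddy's, and its centre within about 1 mm.

**Other items:** the other caddy, its insert and the bowl are where they were. The caddy and insert moved less than 1 mm between the top views. The bowl's position matches its first reading.

**Disagreements:** repeat measurements of the caddy centre differed by about 1 mm, within the calibration error. The gripper was tilted by up to about 1.7° while holding the insert, and this did not affect the seating. No final check failed.

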